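# Start the thread backward and close the food flask

### The arm

A 6-joint arm with a two-finger parallel gripper is mounted at the origin on a cart in front of the work surface, level with it; the furniture and walls round the work are solid. World frame = base frame: x ahead of the robot, y to its left, z up, the work surface at z = 0. Lengths are in m, angles in degrees, forces in N, time in s.
With the tool pointing down it reaches from about 0.375 to 0.75 m from the base axis. Payload 9 kg.
Tool frame: the origin (TCP) lies where the fingers leave the gripper's body, on its centre line; the fingertips stand 73 mm ahead of it and the grasp point (between the pads) lies 54 mm ahead of it (robot.tip_reach is the distance from the TCP to the fingertips, in m); z points along the fingers, y is the line along which they close (so a half turn about z gives the same grasp; the last joint's range is limited). The gripper opens to 85 mm and grips with 20 to 120 N. Pads are 22 mm wide; open, the fingers measure 114 mm over their backs; the gripper's body (76 mm by 85 mm) begins 54 mm behind the grasp point. The pads swing forward as they close: fully open they stand 13 mm farther back than shut.
Start: joints at [-77.103, 5.964, 5.575, 89.605, 0, 77.527], TCP at [0.257, -0.542, 0.304] pointing down, gripper open.
Joint ranges: [-171.21, 171.21], [-48.23, 106.86], [-62.78, 66.21], [-105.2, 120.99], [-86.42, 89.51], [-180, 180]. Speed limits (degrees/s): [127.2, 127.2, 147.25, 180, 180, 180].

### API

Orientations are given as [roll, pitch, yaw] about the fixed x, y, z axes, in that order (R = Rz(yaw) Ry(pitch) Rx(roll)).
In Python, from plant import robot gives the robot as it stands. Calls block until the motion is done:
- robot.move_pose(position, orientation): joint-space move of the TCP to a pose.
- robot.line_to(position, vel=0.15, rotation=None, guard=None): straight line of the TCP; rotation=None keeps the orientation; vel is the mean speed in m/s. With guard (N) it stops when the force on the tool has changed by that much, and returns True; else False.
- robot.goto_joints(angles): joint-space move.
- robot.set_gripper(opening): finger opening in m; the grip force is fixed at half the most; returns when the fingers have stopped.
- robot.pause(seconds).
- robot.ik(position, orientation): joint angles nearest the present ones, or None.
- robot.observe(): the state.
- robot.grab_frame(name): name is "side" or "top" or "wrist"; returns the picture (400x640x3 uint8, blue, green, red); there is no depth.
- robot.get_calibration(name): a dict with "vertical_fov" (degrees; the focal length in pixels is half the picture's height over the tangent of half this angle, whatever the lens; pixels are square), "cx", "cy" (the principal point, pixels), "k1" (the pictures are not rectified: a ray, as slopes to the right and down, at radius r is drawn at 1 + k1 r^2 times it, then the intrinsics apply), "rvec" (rotation vector, rad) and "tvec" (3), from world to camera coordinates, as OpenCV has them. Camera axes: x right, y down, z forward; pixel columns grow to the right and rows downward; lengths in m; the calibration is good to about 2 mm. A picture is of the moment at which its call begins: read the wrist's pose just before it. get_calibration takes no time and is no camera call; for the wrist camera it gives the pose at the moment of the call.
A pose or a line that the arm cannot do raises robot.IKError and nothing moves.
- robot.job_done(): hands the job in; it is judged then, once.
The state is a dict: "time": time; "q": joint angles; "qvel": joint speeds; "joint_torque": joint torques, N m; "tool_pos": TCP position; "tcp_rot": TCP orientation; "ft_force": force on the tool from outside, world axes, zero at the start; "torque": the same for the moment, N m; "gripper_width": finger opening in m; "gripper_force": force on a finger pad.
Only numpy, scipy, OpenCV 4.12 (cv2) and the standard library are available. Lean on these libraries where they do the work, as an engineer would, in place of code of your own. Each camera call takes 0.05 s, during which the arm holds its last target. There are 200 camera calls.

### The job

Close the steel food flask in its stand with the screw stopper: set the stopper upright in the mouth, press lightly and turn it backward (anticlockwise seen from above) until it drops into the start of the thread and comes up lightly against the stop there, then turn it forward (clockwise) until its flange lies flat on the flask's rim and it is just snug, and let go. Press and turn gently: do not push the sprung seat down to its stop or wrench the flask round in its stand, and leave the other things where they are.

Things in the scene. Friction and masses are not known exactly. Their poses are not given: they have to be found in the camera images.
- stopper_grip (a point): Centre of the black bar grip of the loose stopper, which stands upright on its plug. Bar 56 mm long (stopper's x axis), 26 mm thick (y), 34 mm high; this point is 49 mm above the stopper's underside (bar from 32 to 66 mm). Under the bar: a round grey flange 80 mm across (24 to 33 mm up), then a white plug 52 mm across with four short lugs at its foot, 63 mm over the lugs. About 0.12 kg.
- stopper_flange (a point): Point on the stopper's axis level with the flange's underside (24 mm above the stopper's underside, 25 mm below stopper_grip), z axis up along the stopper. When the stopper is home this point coincides with mouth.
- mouth (a point): Centre of the steel flask's round mouth, level with its rim, 130 mm above the table when free; it sinks with the sprung seat. Bore 66 mm, rim 80 mm, flask 92 mm across; round wooden stand, 128 mm across the foot. Inside is a four-start right-hand thread whose angle about the axis differs each time and is not given: this frame's yaw says nothing about it.
- thread_start (a point): Point on the mouth's axis 4 mm above the rim: stopper_flange comes here when the lugs drop in at the thread's start. Riding on top of the thread it is 8 to 13 mm above the rim, climbing as it turns backward; turned forward up there it jams on a stop. A fall of 4 or 5 mm to only 8 or 9 mm is a false one: turn on backward.
- seated (a point): Same place as mouth, the home position of stopper_flange. The thread's start is found within a quarter turn backward; turning on backward from there meets a firm stop within 20 degrees. From the start the stopper must be let down about 4 mm while it turns forward 55 to 75 degrees to a firm stop, the flange then flat on the rim.
- seat (a joint): How far the flask is pressed down on its sprung seat, m: 0 free, 0.012 at its stop. It begins to yield at about 1.5 N and then gives 1 mm per 0.6 N. Keep it below 0.010; 0.002 to 0.005 is a good pressure while turning.
- flask (a joint): How far the flask is twisted in its rubber collar, rad: 0 free, positive clockwise seen from above; 0.1 rad takes 0.3 N m, and it springs back. Friction of the lugs alone gives under 0.05. -0.08 to -0.2 is light contact with the stop at the thread's start; 0.08 to 0.2 with the stopper home is snug; beyond 0.3 either way is wrenching.
- stopper: The stopper's body; its origin is the centre of its underside (49 mm below stopper_grip).
- candle: Bystander, leave alone: low round tea light in a metal cup, 38 mm across, 15 mm high; lies between the flask and the stopper's places; origin at the centre of its underside.
- tub: Bystander, leave alone: small round food tub, 72 mm across, 71 mm high, near the robot; origin at the centre of its underside.
- tin: Bystander, leave alone: food tin, 57 mm across, 72 mm high, behind the work; origin at the centre of its underside.
- spice_jar: Bystander, leave alone: slim spice jar, 40 mm across, 105 mm high, behind the work; origin at the centre of its underside.
- mug: Bystander, leave alone: mug with a handle, 79 x 114 mm, 96 mm high, behind the work; origin at the centre of its underside.
Not all that is in view belongs to the job. Leave any turquoise look-alike of the stopper alone.

How it is judged (in metres and radians):
On the way, in this order (a step that is already met when the one before it is completed fails the run):
1. dropped into the start of the thread and turned back against the stop: upright, central, flange 1.5 to 6.5 mm above the rim, the flask twisted at least 0.05 rad anticlockwise (z of stopper_flange in the frame of mouth between 0.0015 and 0.0065 m and horizontal distance between stopper_flange and mouth below 0.003 m and angle between stopper_flange's own z axis and vertical below 0.06 rad and value of joint flask below -0.05 rad), for 0.1 s.
2. turned home and snug: flange within 1.5 mm of the rim and the flask twisted at least 0.06 rad clockwise (z of stopper_flange in the frame of mouth below 0.0015 m and horizontal distance between stopper_flange and mouth below 0.003 m and angle between stopper_flange's own z axis and vertical below 0.06 rad and value of joint flask above 0.06 rad), for 0.1 s.
At the end, for the whole second after the job is handed in: The stopper is released and at rest, screwed home in the flask: its flange within 1.5 mm of the rim, central within 3 mm, tilted less than 0.06 rad, and the sprung seat back up (less than 3 mm down) (z of stopper_flange in the frame of mouth between -0.0015 and 0.0015 m and horizontal distance between stopper_flange and mouth below 0.003 m and angle between stopper_flange's own z axis and vertical below 0.06 rad and linear speed of stopper below 0.01 m/s and value of joint seat below 0.003 m); the robot touches nothing.
It fails at once if the sprung seat is pushed down 10.5 mm or more (value of joint seat above 0.0105 m).
It fails at once if the flask is wrenched more than 0.3 rad round in its stand (value of joint flask above 0.3 rad or value of joint flask below -0.3 rad).
It fails at once if another thing is moved by more than 20 mm (distance of any of candle, tub, tin, spice_jar, mug from where it was at the start of the episode above 0.02 m).
It also fails if it takes over 72 s, if anything falls off the work surface, if the arm or the gripper's body presses on something with over 40 N, if the wrist force passes 120 N, or if a joint passes its speed limit or range.

## Working session

There is one attempt and no reset: what is moved stays moved. The work goes in short steps, each a Python script; the robot and the scene stay as the last script left them, time stands still between calls to the robot, and variables do not carry over. Pictures are saved under pics/ and viewed, at most 10 in all, crops included, and the job is handed in when it is done.

```bash
mkdir -p pics; ls; cat > h.py <<'E'
import numpy as np, cv2
from plant import robot
def cal(n):
    c=robot.get_calibration(n); f=200/np.tan(np.radians(c["vertical_fov"])/2)
    R=cv2.Rodrigues(np.array(c["rvec"],float))[0]; return c,f,R,np.array(c["tvec"],float)
def proj(P,C):
    c,f,R,t=C; p=R@np.array(P,float)+t; s=p[:2]/p[2]; s=s*(1+c["k1"]*(s@s)); return s*f+[c["cx"],c["cy"]]
def ray(px,C):
    c,f,R,t=C; d=(np.array(px,float)-[c["cx"],c["cy"]])/f; s=d.copy()
    for _ in range(20): s=d/(1+c["k1"]*(s@s))
    return -R.T@t, R.T@np.array([s[0],s[1],1])
def onz(px,z,C):
    o,d=ray(px,C); return o+d*(z-o[2])/d[2]
E
python3 - <<'E'
from h import *
a=robot.grab_frame("top");b=robot.grab_frame("side")
cv2.imwrite("pics/top.png",a);cv2.imwrite("pics/side.png",b)
for n in("top","side","wrist"):
    c,f,R,t=cal(n);print(n,f,c["k1"],c["cx"],c["cy"],-R.T@t,R[2])
s=robot.observe();print(s["time"],s["tcp_rot"],s["gripper_width"])
E
```

```text
pics
top 424.89824916011224 0.010531961411312313 319.632927761791 200.02683434335367 [ 0.41230342 -0.16574736  1.04186814] [ 0.08974931  0.01654967 -0.99582688]
side 517.2793810956856 0.01306415392809331 322.9768124910884 199.41896996541033 [0.11714965 0.97494118 0.57055676] [ 0.29550245 -0.88575694 -0.3579287 ]
wrist 293.7838718459001 -0.055221284303741174 311.7669645869016 198.87675917404553 [ 0.3212584  -0.51257959  0.37264332] [-0.25238295 -0.11838326 -0.9603584 ]
0.1 [-1.79936212e+02 -1.54585141e-02  2.53692372e+01] 0.08506898713257115
```

View pics/top.png

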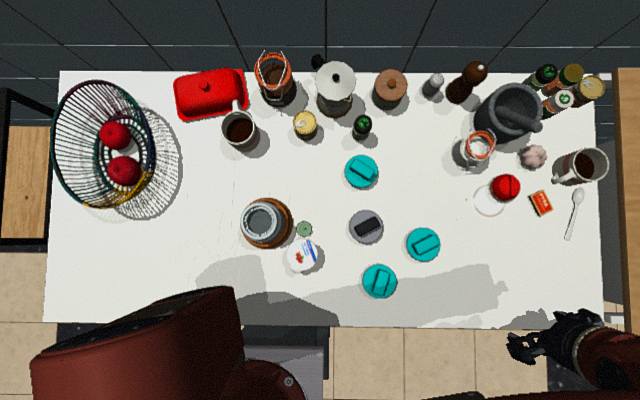

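View pics/side.png

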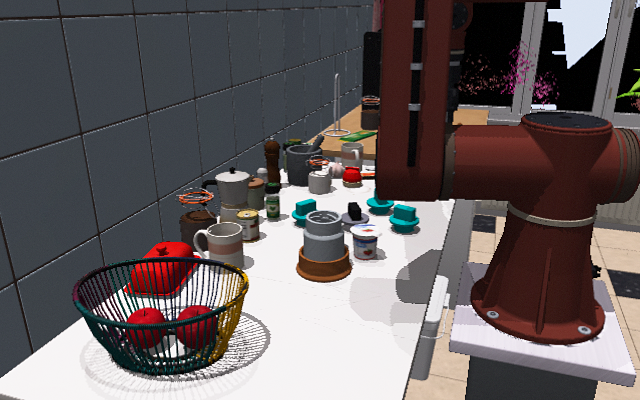

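The flask mouth is at about (261,221) in the top view. The stopper candidates are one grey flange with a black bar at (367,227) and three turquoise ones at (361,171), (423,244) and (380,281). The grey and black one fits the description, so I'll confirm it in a crop.

```bash
python3 - <<'E'
from h import *
a=cv2.imread("pics/top.png")
c=cv2.resize(a[190:260,232:402],None,fx=4.7,fy=4.7,interpolation=cv2.INTER_CUBIC)
cv2.imwrite("pics/crop.png",c)
C=cal("top")
g=cv2.cvtColor(a,cv2.COLOR_BGR2GRAY)
m=np.zeros_like(g);m[205:250,345:390]=1
ys,xs=np.where((g<60)&(m>0)); print("bar px",len(xs),xs.mean(),ys.mean(),cv2.minAreaRect(np.c_[xs,ys].astype(np.float32)))
r=cv2.minAreaRect(np.c_[xs,ys].astype(np.float32))
box=[onz(p,.066,C)[:2] for p in cv2.boxPoints(r)];print(np.round(box,4))
print("bar",onz((xs.mean(),ys.mean()),.06,C),"flask",onz((261,221),.13,C))
print(onz((304,229),.015,C),onz((301,252),.071,C))
E
```

```text
bar px 294 366.75850340136054 226.2312925170068 ((366.70416259765625, 226.25775146484375), (11.941177368164062, 25.0), 61.927513122558594)
[[ 0.4393 -0.2264]
 [ 0.4668 -0.2768]
 [ 0.4428 -0.2896]
 [ 0.4154 -0.2393]]
bar [ 0.44131927 -0.25869371  0.06      ] flask [ 0.44791684 -0.02507619  0.13      ]
[ 0.43426116 -0.11177799  0.015     ] [ 0.38088391 -0.10869392  0.071     ]
```

View pics/crop.png

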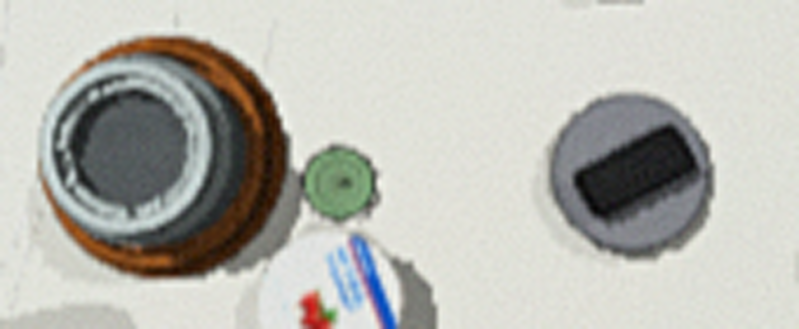

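The crop confirms it: a grey flange with a black bar, bar centre at about (366.7,226.3) in the top image. The rim centre is at about (258.8,221.3). Next I'll take close looks with the wrist camera, over the flask first and then the stopper.

```bash
python3 - <<'E'
from h import *
C=cal("top"); print(onz((258.8,221.3),.13,C))
for nm,p in (("flask",[.447,-.027,.30]),("stop",[.441,-.259,.27])):
    robot.move_pose(p,[180,0,118.6]); 
    s=robot.observe(); np.savez("pics/w_%s.npz"%nm,**{k:np.array(v) for k,v in robot.get_calibration("wrist").items()})
    im=robot.grab_frame("wrist"); cv2.imwrite("pics/w_%s.png"%nm,im)
    print(nm,s["time"],s["tool_pos"],s["q"],s["ft_force"],s["torque"],proj([p[0],p[1],.13 if nm=="flask" else .066],cal("wrist")))
a,b=cv2.imread("pics/w_flask.png"),cv2.imread("pics/w_stop.png")
cv2.imwrite("pics/w2.png",cv2.resize(np.vstack([a,b]),(480,600)))
E
```

```text
[ 0.4472204  -0.02035411  0.13      ]
flask 2.0833 [ 0.44713717 -0.02769803  0.29996814] [-2.03550394e+01 -2.09380225e+01 -1.96119475e+01  9.13239639e+01
 -9.39568329e-03  4.11335750e+01] [-0.53871942 -0.32977981  0.03327123] [-0.0270181   0.00852184  0.00777956] [312.38389941 198.58236609]
stop 3.0667 [ 0.44115452 -0.25830935  0.27021224] [-4.50471653e+01 -9.85500602e+00 -1.34195016e+01  8.64466884e+01
  2.43795537e-02  1.63526392e+01] [0.59952206 0.70526032 0.21371467] [-0.03422454  0.02601101  0.00167028] [311.09548778 190.09126506]
```

View pics/w2.png

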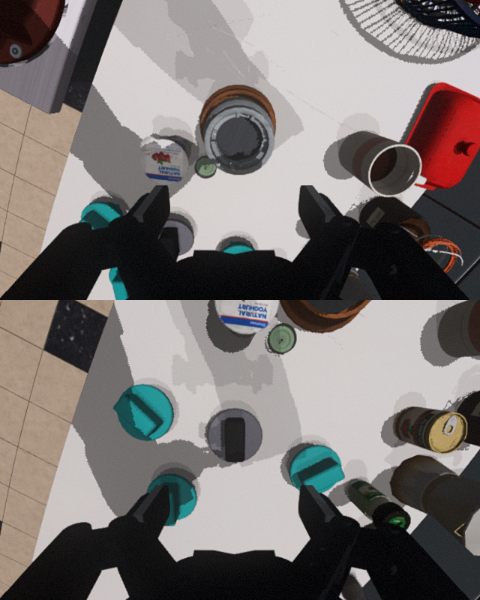

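Both are clear of clutter. In the full-size wrist images the rim is at about (318,183) and the bar at about (311,186). I'll fit projected outlines to the image edges to get the centres.

```bash
cat > fit.py <<'E'
from h import *
from scipy.optimize import minimize
def load(nm):
    d=np.load("pics/w_%s.npz"%nm); f=200/np.tan(np.radians(float(d["vertical_fov"]))/2)
    return ({k:float(d[k]) for k in("k1","cx","cy")},f,cv2.Rodrigues(d["rvec"].ravel())[0],d["tvec"].ravel())
def grad(im,s):
    g=cv2.GaussianBlur(cv2.cvtColor(im,cv2.COLOR_BGR2GRAY).astype(np.float32),(0,0),s)
    return np.hypot(cv2.Sobel(g,5,1,0),cv2.Sobel(g,5,0,1))
def score(G,pts,C):
    p=np.array([proj(q,C) for q in pts],np.float32); return cv2.remap(G,p[:,:1],p[:,1:],1).mean()
T=np.linspace(0,2*np.pi,90)
circ=lambda x,y,z,r:[[x+r*np.cos(a),y+r*np.sin(a),z] for a in T]
def rect(x,y,z,yaw,l=.056,w=.026):
    k=np.linspace(-1,1,15); P=[(l/2*a,s*w/2) for a in k for s in(-1,1)]+[(s*l/2,w/2*a) for a in k for s in(-1,1)]
    c,s=np.cos(yaw),np.sin(yaw); return [[x+c*a-s*b,y+s*a+c*b,z] for a,b in P]
def best(fun,x0,st):
    x=np.array(x0,float)
    for sig in(3,1.5,1):
        x=minimize(lambda v:-fun(v*st,sig),x/st,method="Nelder-Mead",options=dict(initial_simplex=x/st+np.vstack([np.zeros(len(x)),np.eye(len(x))*sig*1.5]))).x*st
    return x,fun(x,1)
E
python3 - <<'E'
from fit import *
for cam,im,C1,C2 in (("wrist",None,load("flask"),load("stop")),("top",cv2.imread("pics/top.png"),cal("top"),cal("top"))):
    a=im if im is not None else cv2.imread("pics/w_flask.png"); b=im if im is not None else cv2.imread("pics/w_stop.png")
    Ga={s:grad(a,s) for s in(3,1.5,1)};Gb={s:grad(b,s) for s in(3,1.5,1)}
    x,s=best(lambda v,g:score(Ga[g],circ(v[0],v[1],.13,.04),C1)+score(Ga[g],circ(v[0],v[1],.13,.033),C1),[.447,-.022],np.array([.002,.002])); print(cam,"mouth",x.round(4),s)
    y,s=best(lambda v,g:score(Gb[g],rect(v[0],v[1],.066,v[2]),C2),[.441,-.258,np.radians(118.6)],np.array([.002,.002,.04])); print("bar",y.round(4),np.degrees(y[2]),s)
    w,s=best(lambda v,g:score(Gb[g],circ(v[0],v[1],.033,.04),C2),[.441,-.258],np.array([.002,.002])); print("flange",w.round(4),s)
    if im is None:
        for q in circ(*x,.13,.04)+circ(*x,.13,.033): cv2.circle(a,tuple(int(round(i)) for i in proj(q,C1)),0,(0,0,255),-1)
        for q in circ(*w,.033,.04)+rect(y[0],y[1],.066,y[2]): cv2.circle(b,tuple(int(round(i)) for i in proj(q,C2)),0,(0,0,255),-1)
        o=np.hstack([a[105:255,240:400],b[105:255,230:390]])
        cv2.imwrite("pics/fit.png",cv2.resize(o,None,fx=2.5,fy=2.5,interpolation=cv2.INTER_NEAREST))
E
```

```text
wrist mouth [ 0.4483 -0.0177] 232.15543
bar [ 0.4406 -0.2564  2.0842] 119.4136119039083 123.784744
flange [ 0.4408 -0.2575] 182.00407
top mouth [ 0.4493 -0.0266] 324.20517
bar [ 0.4416 -0.2581  2.0771] 119.00925892255876 214.75946
flange [ 0.4403 -0.2595] 216.12474
```

View pics/fit.png

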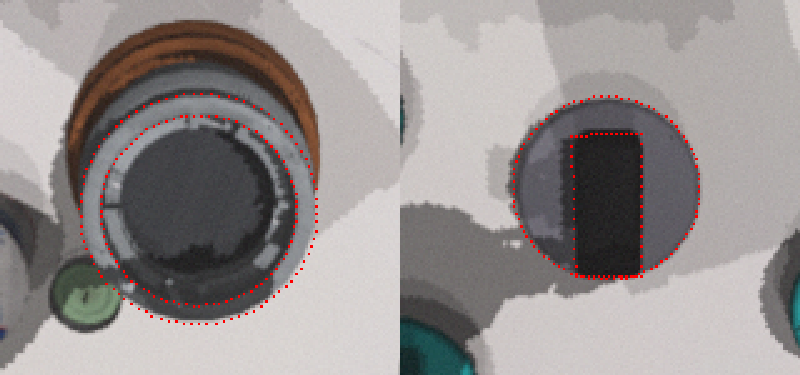

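The wrist fit follows the rim and flange well. The top fit of the mouth, at -0.027, locked onto the wrong edges. I'll take opposed wrist views to cancel the camera's offset error.

```bash
python3 - <<'E'
from fit import *
def snap(nm,p,yaw):
    robot.move_pose(p,[180,0,yaw]); robot.pause(.15)
    np.savez("pics/w_%s.npz"%nm,**{k:np.array(v) for k,v in robot.get_calibration("wrist").items()})
    im=robot.grab_frame("wrist"); cv2.imwrite("pics/w_%s.png"%nm,im); return im
S=np.array([.002,.002])
for nm,yaw in(("f1",208.6),("f2",28.6)):
    a=snap(nm,[.448,-.018,.30],yaw);C=load(nm);G={s:grad(a,s) for s in(3,1.5,1)}
    for z in (.13,):
        print(nm,[best(lambda v,g:score(G[g],circ(v[0],v[1],z,r),C),[.448,-.018],S/2)[0].round(4) for r in(.04,.033)],
         best(lambda v,g:score(G[g],circ(v[0],v[1],.13,.04),C)+score(G[g],circ(v[0],v[1],.13,.033),C),[.448,-.018],S/2)[0].round(4))
for nm,yaw in(("s1",28.6),("s2",208.6)):
    a=snap(nm,[.441,-.258,.27],yaw);C=load(nm);G={s:grad(a,s) for s in(3,1.5,1)}
    print(nm,best(lambda v,g:score(G[g],rect(v[0],v[1],.066,v[2]),C),[.441,-.2575,np.radians(119)],np.array([.002,.002,.04]))[0].round(4),
      best(lambda v,g:score(G[g],circ(v[0],v[1],.033,.04),C),[.441,-.2575],S)[0].round(4))
a=cv2.imread("pics/top.png");G={s:grad(a,s) for s in(3,1.5,1)};C=cal("top")
print("top",[best(lambda v,g:score(G[g],circ(v[0],v[1],.13,r),C),[.448,-.019],S/3)[0].round(4) for r in(.04,.033)])
print(robot.observe()["time"])
E
```

```text
f1 [array([ 0.4478, -0.0175]), array([ 0.4481, -0.018 ])] [ 0.448  -0.0179]
f2 [array([ 0.4486, -0.019 ]), array([ 0.4422, -0.0187])] [ 0.4488 -0.0179]
s1 [ 0.4433 -0.258   2.0727] [ 0.4429 -0.2578]
s2 [ 0.441  -0.259   2.0745] [ 0.441  -0.2589]
top [array([ 0.4489, -0.0178]), array([ 0.441 , -0.0218])]
11.2167
```

```bash
python3 - <<'E'
from h import *
R=[180,0,118.9]
robot.set_gripper(.06)
robot.move_pose([.442,-.2583,.15],R)
print("touch",robot.line_to([.442,-.2583,.110],vel=.05,guard=4))
s=robot.observe();print(s["tool_pos"],s["ft_force"])
robot.set_gripper(0.0)
s=robot.observe();print(s["tool_pos"],s["gripper_width"],s["gripper_force"],s["ft_force"],s["torque"])
robot.line_to([.442,-.2583,.26],vel=.15)
robot.pause(.3)
for _ in range(4):
    s=robot.observe();print(s["time"],s["tool_pos"],s["ft_force"].round(2) if hasattr(s["ft_force"],"round") else s["ft_force"],s["torque"]);robot.pause(.05)
cv2.imwrite("pics/lift.png",cv2.resize(robot.grab_frame("wrist"),(480,300)))
E
```

```text
touch False
[ 0.4421613  -0.25844394  0.11031069] [1.05211229 0.22467597 0.79417414]
[ 0.44223421 -0.25853477  0.11043926] 0.025296700145221045 59.431806206703186 [ 0.06312272 -0.12646412  2.95791966] [ 0.00548647 -0.00356112  0.03283634]
15.7917 [ 0.44186375 -0.25817833  0.25952842] [-0.49  0.11 -1.19] [-0.03183219 -0.02537219  0.03523157]
15.8417 [ 0.44191394 -0.25821029  0.25969876] [-0.67  0.06 -0.31] [-0.02132467  0.03357595 -0.01507509]
15.8917 [ 0.44196377 -0.25822805  0.2598006 ] [-0.62 -0.32 -1.66] [-0.00090744  0.05674539  0.05421864]
15.9417 [ 0.44198154 -0.25828286  0.25988196] [ 1.16 -0.98 -0.95] [0.02998349 0.00614806 0.00153447]
```

View pics/lift.png

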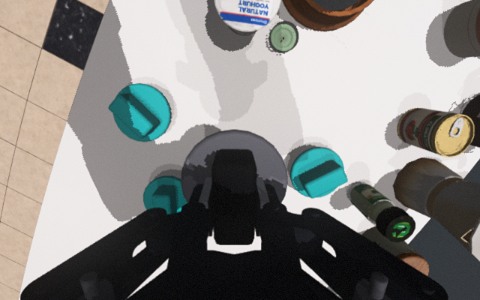

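The stopper is held firmly: width 25 mm, and it's centred in the image at about (236,185). Now I'll carry it over the mouth, tare the force and lower it with the guard on.

```bash
cat >> h.py <<'E'
OFF=.0864
def meas(n=8,dt=.02):
    L=[]
    for _ in range(n):
        robot.pause(dt); s=robot.observe(); L.append(np.r_[s["ft_force"],s["torque"],s["tool_pos"]])
    return np.mean(L,0),s
E
python3 - <<'E'
from h import *
X,Y=.4484,-.0179
R=[180,0,118.9]
robot.move_pose([X,Y,.27],R); robot.pause(.2)
m0,s=meas(15); np.save("tare.npy",m0); print(s["time"],m0.round(3),s["q"][5])
robot.line_to([X,Y,.2445],vel=.1)
print("hit",robot.line_to([X,Y,.2225],vel=.02,guard=3))
m,s=meas(10); print(s["time"],(m-m0)[:6].round(3),m[6:].round(4))
E
```

```text
17.4417 [-0.182  0.03  -1.26  -0.003 -0.003 -0.012  0.448 -0.019  0.27 ] 42.020555631149605
hit True
18.8917 [ 0.756 -0.146  4.118 -0.032 -0.112  0.024] [ 0.4483 -0.0179  0.2254]
```

```bash
cat > back.py <<'E'
from h import *
import sys
X,Y=.4484,-.0179; m0=np.load("tare.npy")
yaw=float(sys.argv[1]); z=float(sys.argv[2]); end=yaw+float(sys.argv[3])
while yaw<end:
    m,s=meas(6); d=m-m0; F,tz=d[2],d[5]; seat=max(0,(F-1.5)/600); h=m[8]-OFF-.13+seat
    print("%.2f yaw%.1f z%.4f F%.2f tz%.3f h%.1f fx%.1f fy%.1f"%(s["time"],yaw,m[8],F,tz,h*1e3,d[0],d[1]))
    if F>6.5 or tz<-.24 : print("stop");break
    z+=np.clip((F-3.2)/600*.7*-1,-.0015,.0015)*-1
    if F>1.6: yaw+=3
    robot.line_to([X,Y,z],vel=.03,rotation=[180,0,yaw])
print(yaw,z,s["q"][5])
E
python3 back.py 118.9 .2254 45
```

```text
18.99 yaw118.9 z0.2254 F4.13 tz0.007 h13.4 fx0.7 fy-0.3
19.34 yaw121.9 z0.2264 F3.00 tz-0.023 h12.5 fx0.4 fy0.2
19.69 yaw124.9 z0.2262 F3.53 tz0.005 h13.2 fx-0.2 fy0.3
20.04 yaw127.9 z0.2266 F3.02 tz0.014 h12.7 fx-0.1 fy0.6
20.39 yaw130.9 z0.2262 F-0.10 tz0.048 h9.8 fx0.6 fy-0.0
20.74 yaw130.9 z0.2250 F1.18 tz0.028 h8.6 fx0.7 fy-0.3
21.09 yaw130.9 z0.2235 F2.56 tz0.025 h8.9 fx0.8 fy-0.5
21.44 yaw133.9 z0.2228 F3.03 tz-0.018 h8.9 fx0.3 fy0.4
21.79 yaw136.9 z0.2225 F3.70 tz-0.024 h9.8 fx0.5 fy0.3
22.14 yaw139.9 z0.2230 F2.82 tz-0.019 h8.8 fx0.5 fy0.1
22.49 yaw142.9 z0.2227 F3.53 tz0.012 h9.7 fx0.3 fy0.2
22.84 yaw145.9 z0.2230 F3.83 tz-0.021 h10.5 fx-0.1 fy0.3
23.19 yaw148.9 z0.2237 F3.21 tz-0.021 h10.1 fx0.3 fy0.4
23.54 yaw151.9 z0.2238 F3.49 tz-0.045 h10.7 fx0.3 fy0.2
23.89 yaw154.9 z0.2241 F3.50 tz0.013 h11.0 fx0.2 fy0.3
24.24 yaw157.9 z0.2244 F3.56 tz-0.015 h11.5 fx0.2 fy0.4
24.59 yaw160.9 z0.2248 F3.25 tz-0.017 h11.3 fx0.3 fy0.3
163.9 0.2249177561370661 0.1308678810885312
```

The drop at yaw 131 fell only to 8.7 mm, so it was the false one. I'll keep turning backward.

```bash
python3 back.py 163.9 .2249 78
```

```text
24.94 yaw163.9 z0.2249 F3.30 tz-0.000 h11.5 fx0.2 fy0.8
25.29 yaw166.9 z0.2250 F3.42 tz-0.001 h11.8 fx0.3 fy0.6
25.64 yaw169.9 z0.2253 F3.17 tz-0.029 h11.7 fx0.1 fy-0.1
25.99 yaw172.9 z0.2253 F3.59 tz-0.044 h12.3 fx0.5 fy0.5
26.34 yaw175.9 z0.2257 F3.67 tz-0.028 h12.9 fx0.6 fy0.6
26.69 yaw178.9 z0.2262 F3.16 tz-0.012 h12.6 fx0.4 fy0.7
27.04 yaw181.9 z0.2262 F3.42 tz-0.014 h13.0 fx-0.4 fy0.5
27.39 yaw184.9 z0.2264 F3.27 tz-0.030 h13.0 fx-0.7 fy0.0
27.74 yaw187.9 z0.2265 F2.87 tz0.013 h12.4 fx-0.3 fy-0.3
28.09 yaw190.9 z0.2259 F-0.41 tz0.013 h9.5 fx1.3 fy0.1
28.44 yaw190.9 z0.2245 F-0.72 tz0.031 h8.1 fx0.9 fy0.0
28.79 yaw190.9 z0.2231 F-0.26 tz0.022 h6.7 fx0.8 fy-0.0
29.14 yaw190.9 z0.2216 F0.09 tz0.011 h5.2 fx0.5 fy0.2
29.49 yaw190.9 z0.2203 F1.19 tz0.013 h3.9 fx0.5 fy-0.1
29.84 yaw190.9 z0.2188 F2.67 tz0.024 h4.3 fx0.4 fy-0.3
30.19 yaw193.9 z0.2181 F2.86 tz-0.005 h3.9 fx-0.5 fy-0.4
30.54 yaw196.9 z0.2177 F3.29 tz0.017 h4.3 fx-0.9 fy0.0
30.89 yaw199.9 z0.2177 F2.98 tz0.009 h3.8 fx-0.8 fy-0.1
31.24 yaw202.9 z0.2176 F2.98 tz-0.091 h3.6 fx0.9 fy0.9
31.59 yaw205.9 z0.2173 F3.58 tz-0.192 h4.4 fx1.4 fy2.2
31.94 yaw208.9 z0.2177 F3.17 tz-0.338 h4.1 fx2.3 fy3.5
stop
208.9 0.2176758427008626 -47.865512623634274
```

The true drop: h is 4 mm, now against the stop with the flask at about -0.11 rad. Next I'll turn forward.

```bash
cat > fwd.py <<'E'
from h import *
import sys
X,Y=.4484,-.0179; m0=np.load("tare.npy")
yaw=float(sys.argv[1]); z=float(sys.argv[2]); end=yaw-float(sys.argv[3])
robot.pause(.2)
while yaw>end:
    m,s=meas(6); d=m-m0; F,tz=d[2],d[5]; seat=max(0,(F-1.5)/600); h=m[8]-OFF-.13+seat
    print("%.2f yaw%.1f z%.4f F%.2f tz%.3f h%.1f fx%.1f fy%.1f"%(s["time"],yaw,m[8],F,tz,h*1e3,d[0],d[1]))
    if F>6.5 or F<-2 or tz>.33: print("stop");break
    z+=np.clip((F-3.2)/600*.7,-.0015,.0015)
    if F>1.2: yaw-=3 if tz<.12 else 2
    robot.line_to([X,Y,z],vel=.03,rotation=[180,0,yaw])
print(yaw,z,s["q"][5])
E
python3 fwd.py 208.9 .2177 95
```

```text
32.24 yaw208.9 z0.2177 F3.09 tz-0.330 h3.9 fx2.2 fy3.4
32.59 yaw205.9 z0.2176 F3.16 tz-0.171 h3.9 fx2.4 fy3.4
32.94 yaw202.9 z0.2175 F3.47 tz-0.083 h4.4 fx2.7 fy3.0
33.29 yaw199.9 z0.2178 F2.50 tz0.038 h3.1 fx1.0 fy1.2
33.64 yaw196.9 z0.2171 F3.37 tz0.037 h3.8 fx0.9 fy-0.2
33.99 yaw193.9 z0.2172 F3.47 tz0.043 h4.1 fx0.7 fy-0.5
34.34 yaw190.9 z0.2175 F3.29 tz0.058 h4.1 fx0.8 fy0.1
34.69 yaw187.9 z0.2176 F3.11 tz0.029 h3.9 fx1.1 fy0.1
35.04 yaw184.9 z0.2176 F2.78 tz0.032 h3.3 fx1.1 fy-0.1
35.39 yaw181.9 z0.2171 F3.71 tz0.047 h4.4 fx1.3 fy-0.3
35.74 yaw178.9 z0.2176 F3.17 tz0.024 h3.9 fx0.3 fy-0.4
36.09 yaw175.9 z0.2175 F2.75 tz0.008 h3.2 fx-0.3 fy-0.5
36.44 yaw172.9 z0.2171 F2.51 tz0.016 h2.4 fx0.1 fy0.0
36.79 yaw169.9 z0.2164 F3.23 tz0.009 h2.8 fx0.8 fy0.0
37.14 yaw166.9 z0.2163 F3.06 tz0.028 h2.5 fx0.5 fy-0.2
37.49 yaw163.9 z0.2161 F3.35 tz0.003 h2.8 fx0.3 fy-0.2
37.84 yaw160.9 z0.2163 F3.09 tz0.014 h2.6 fx0.2 fy-0.0
38.19 yaw157.9 z0.2162 F2.85 tz0.002 h2.1 fx0.2 fy-0.3
38.54 yaw154.9 z0.2158 F3.14 tz0.021 h2.2 fx0.4 fy-0.2
38.89 yaw151.9 z0.2157 F2.84 tz0.004 h1.6 fx0.5 fy-0.0
39.24 yaw148.9 z0.2153 F2.90 tz0.021 h1.3 fx0.6 fy-0.2
39.59 yaw145.9 z0.2150 F3.11 tz0.023 h1.3 fx0.4 fy-0.3
39.94 yaw142.9 z0.2149 F3.22 tz0.001 h1.3 fx0.4 fy-0.1
40.29 yaw139.9 z0.2149 F2.63 tz0.006 h0.4 fx0.5 fy-0.2
40.64 yaw136.9 z0.2143 F3.24 tz-0.010 h0.8 fx0.6 fy0.2
40.99 yaw133.9 z0.2143 F2.70 tz0.052 h-0.1 fx0.9 fy-0.7
41.34 yaw130.9 z0.2138 F3.20 tz0.027 h0.2 fx1.7 fy-0.9
41.69 yaw127.9 z0.2137 F3.52 tz0.122 h0.7 fx1.4 fy-0.6
42.04 yaw125.9 z0.2141 F3.04 tz0.214 h0.2 fx1.3 fy-1.2
42.39 yaw123.9 z0.2139 F3.13 tz0.321 h0.2 fx1.3 fy-1.2
42.74 yaw121.9 z0.2138 F3.41 tz0.408 h0.6 fx0.7 fy-1.4
stop
121.9 0.21381027219224166 38.963495273251354
```

Home: h is about 0.3 mm and the twist about 0.136 rad. I'll hold briefly, ease off the twist, release and retract.

```bash
python3 - <<'E'
from h import *
X,Y=.4484,-.0179
robot.pause(.3)
robot.line_to([X,Y,.2150],vel=.03,rotation=[180,0,127.5])
m,s=meas(8);print((m-np.load("tare.npy"))[:6].round(2))
robot.set_gripper(.06)
robot.line_to([X,Y,.32],vel=.1)
robot.pause(.5)
np.savez("pics/w_end.npz",**{k:np.array(v) for k,v in robot.get_calibration("wrist").items()})
a=robot.grab_frame("wrist");cv2.imwrite("pics/w_end.png",a)
b=robot.grab_frame("side")[190:290,270:400]
cv2.imwrite("pics/end.png",np.hstack([cv2.resize(b,(390,300),interpolation=cv2.INTER_CUBIC),cv2.resize(a[100:260,200:408],(390,300),interpolation=cv2.INTER_CUBIC)]))
print(robot.observe()["time"])
E
```

```text
[ 1.24 -1.11  2.61 -0.36 -0.17  0.17]
45.6583
```

View pics/end.png

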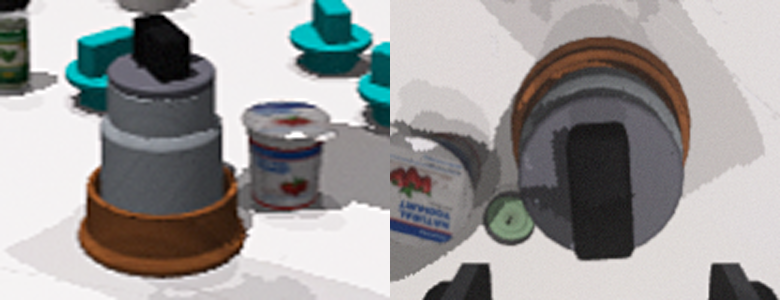

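The stopper is released, with its flange flat and central on the rim. The candle and tub are where they were.

```bash
python3 -c "
from plant import robot
print(robot.job_done())"
```

```text
the job is handed in; nothing more can be done
None
```

The job is handed in at about 46 s: I turned the stopper back to the stop at the thread's start, screwed it home until snug (about 0.14 rad by the measured torque), and let go with its flange flat on the rim; the verdict was not shown.

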